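# Reload the bench drying pot and restart it

## Robot

A 7-joint arm with a two-finger parallel gripper is mounted at the origin on the work surface. World frame = base frame: x ahead of the robot, y to its left, z up, the work surface at z = 0. Lengths are in m, angles in rad, forces in N, time in s.
With the tool pointing down it reaches from about 0.425 to 0.925 m from the base axis. Payload 6.8 kg.
Tool frame: the origin (TCP) lies on the mounting face of the last link; the fingertips stand 173 mm ahead of it and the grasp point (between the pads) lies 155 mm ahead of it; z points along the fingers, y is the line along which they close (so a half turn about z gives the same grasp; the last joint's range is limited). The gripper opens to 85 mm and grips with 20 to 120 N. Pads are 22 mm wide; open, the fingers measure 114 mm over their backs; the gripper's body (76 mm by 85 mm) begins 54 mm behind the grasp point. The pads swing forward as they close: fully open they stand 13 mm farther back than shut.
Start: joints at [1.061, 0.477, 0.022, 1.555, -0.011, 1.109, -0.083], TCP at [0.264, -0.621, 0.405] pointing down, gripper open.
Joint ranges: [-2.96, 2.96], [-0.34, 2.1], [-1.41, 1.46], [0.24, 2.44], [-1.37, 4.51], [0.17, 1.92], [-2.96, 2.96]. Speed limits (rad/s): [2.39, 2.39, 3.14, 3.14, 3.14, 3.14, 3.14].

## Interface

Orientations are given as a unit quaternion [w, x, y, z].
In Python, from station import bot gives the robot as it stands. The module is installed in compiled form; this text tells all that it offers.
- The arm moves only by the shell command python3 -m pendant 'ROWS' [FORCE]. ROWS is JSON, a list of rows, each a list of 5 numbers: the finger opening in m, from 0 to 0.0854, then the shift along the tool's x, y, z in m, then the turn about the tool's z in degrees. In form: [[jaw, x, y, z, yaw], ...]. A call has 1 to 12 rows; each row shifts and turns the commanded pose from where the row before left it, along the tool's axes as they then stand; what a row does not reach is not made up. A row lasts 1/12 s, in which the tool goes at most 41.7 mm and 7.16 degrees, less where a joint would pass 70% of its speed; a pose out of reach is approached as far as the arm can. A call with a gripper value outside its range is refused whole. The fingers move at their own pace and stop on an object; FORCE is the grip in N (left out, the last holds). Time passes only in rows, so rows that do not move let the fingers close. It gives the time, the measured TCP pose, the force, the opening and the grip force at its end, in the units of the state.
- bot.get_obs(): the state, without advancing time (a new reading comes with each control period).
- bot.read_camera(name): name is "side" or "top" or "wrist"; returns (picture, depth): 420x560x3 uint8, blue, green, red; 420x560 float32, m along the optical axis (not along the pixel's ray), 0 where there is no reading.
- bot.camera_model(name): a dict with "intrinsics" (3x3 intrinsics, pixels), "R" (3x3) and "t" (3): a world point X has camera coordinates R X + t. Camera axes: x right, y down, z forward; pixel columns grow to the right and rows downward; lengths in m; the calibration is good to about 2 mm. A picture is of the moment at which its call begins: read the wrist's pose just before it. camera_model takes no time and is no camera call; for the wrist camera it gives the pose at the moment of the call.
- bot.hand_in(): hands the job in; it is judged then, once.
Trained networks look in the newest picture that a camera, given by its name, has taken for a name from the list of things; names that differ only in an ending like _2 or _b are one class to them, and where a whole thing is asked for, a point or a joint stands for the part that bears it (a point fixed in the world has none). Each returns a list of dicts, best first, with "score" (0 to 1); they miss things now and then, are a little off and sometimes report something else, mostly with a low value. They report only what shows in the picture. A call takes as long as a camera call. They do not tell look-alikes from the thing itself.
- bot.boxes_of(name, camera): "at" ([column, row] in pixels, amid what is visible of it).
- bot.trace(name, camera): "mask" (420x560 bool, what is visible of it) and "at" ([column, row] in pixels, amid what is visible of it).
- bot.pinpoint(name, camera): "at" ([column, row] in pixels: a listed point, or the origin of a listed thing).
The state is a dict: "t": time; "q": joint angles; "joint_vel": joint speeds; "joint_torque": joint torques, N m; "eef_pos": TCP position; "tool_rot": TCP orientation; "contact_force": force on the tool from outside, world axes, zero at the start; "torque": the same for the moment, N m; "gripper_width": opening from 0.0 (shut) to 1.0 (fully open); "grasp_force": force on a finger pad.
Only numpy, scipy, OpenCV 4.12 (cv2) and the standard library are available. Lean on these libraries where they do the work, as an engineer would, in place of code of your own. Each camera call takes 0.05 s, during which the arm holds its last target. There are 200 camera calls.

## Task

Stop the drying pot by pulling the sprung knob on the front of its control unit right out to its stop, keeping it there for two seconds and letting it go home; then lift the lid off by its knob, set it down flat on the bench, knob up and clear of the pot, and put every small transformer on the bench into the pot. After that put the lid back on so that it sits level on the pot, click the timer dial on the unit clockwise to the fifth short mark after the long zero mark, and last restart the pot by pulling the sprung knob out to its stop for two seconds once more and letting it go home. Do these in this order, and leave the round capacitors and everything else on the bench where they are.

Things in the scene. Friction and masses are not known exactly. Their poses are not given: they have to be found in the camera images.
- unit: control unit of the drying pot, fixed to the bench: black box 150 (x) x 160 (y) x 72 mm tall, white front facing its own -x (towards the robot, give or take 0.35 rad); origin at the centre of its underside. On its front the sprung pull knob, on its top the timer dial. It stands at the left or the right of the work area, the pot at the other side
- pull (a joint): travel of the sprung pull knob in m: 0 = home, 0.030 = at its stop, pulled out along the unit's own -x. A spring (4 N at home, 11.5 N at the stop) draws it home when let go
- pull_grip (a point): centre of the pull knob's grip, an aluminium block 24 (unit's x) x 14 (unit's y) x 28 mm tall on a 9 mm stem, 38 mm in front of the unit's front and 50 mm above the bench when home; pinch it across its 14 mm from above. Same axes as the unit. Moves with the knob
- dial (a joint): angle of the timer dial in rad, 0 at the zero mark (the long white mark), growing clockwise seen from above; a click every 0.5236 rad (30 degrees), turns from 0 to 4.19 (zero mark and eight short marks). Sprung detents pull it into the nearest click (up to about 0.1 N m); fifth mark = 2.618. It starts on the zero mark, the first or the second mark
- dial_grip (a point): on the dial's vertical axis (18 mm behind the unit's centre), at the height to grip it, 103 mm above the bench: a finger bar 40 mm long, 13 mm wide, from 83 to 113 mm above the bench, on a 42 mm round skirt. x axis along the bar towards its white pointer, y across the bar; turns with the dial. At zero it points 120 degrees anticlockwise from the unit's own x
- pot: drying pot, fixed to the bench: open round aluminium pot, 140 mm outer and 130 mm inner diameter, 62 mm tall, floor 5 mm above the bench; origin at the centre of its underside. (Fixed equipment up to 120 mm tall stands along the far edge of the bench, beyond x = 0.77, and a soldering-iron stand, 110 mm tall, at the left edge beyond y = 0.42; leave them alone)
- lid: loose metal lid, 148 mm across, 200 g: a plate 5 mm thick with a centring disc 116 mm across and 6 mm deep under it, which drops loosely into the pot. Origin at the centre of the disc's underside: 56 mm above the bench when the lid is seated on the pot, 0 when it lies on the bench knob up. z up
- lid_knob (a point): grip point on the lid's black round knob (28 mm across, 22 to 47 mm above the lid's origin), 36 mm above the lid's origin on its axis
- part1: small transformer: dark laminated core 36 (x) x 18 (y) x 30 mm tall with a copper winding 24 (x) x 28 (y) x 22 mm round its middle (4 to 26 mm up), 60 g; widest in y: 28 mm, across the winding; origin at the centre of its underside, z up. Stands upright on the bench between the two machines, any yaw. Two to four of the four are present; the others are absent (None)
- part2: small transformer: dark laminated core 36 (x) x 18 (y) x 30 mm tall with a copper winding 24 (x) x 28 (y) x 22 mm round its middle (4 to 26 mm up), 60 g; widest in y: 28 mm, across the winding; origin at the centre of its underside, z up. Stands upright on the bench between the two machines, any yaw. Two to four of the four are present; the others are absent (None)
- part3: small transformer: dark laminated core 36 (x) x 18 (y) x 30 mm tall with a copper winding 24 (x) x 28 (y) x 22 mm round its middle (4 to 26 mm up), 60 g; widest in y: 28 mm, across the winding; origin at the centre of its underside, z up. Stands upright on the bench between the two machines, any yaw. Two to four of the four are present; the others are absent (None)
- part4: small transformer: dark laminated core 36 (x) x 18 (y) x 30 mm tall with a copper winding 24 (x) x 28 (y) x 22 mm round its middle (4 to 26 mm up), 60 g; widest in y: 28 mm, across the winding; origin at the centre of its underside, z up. Stands upright on the bench between the two machines, any yaw. Two to four of the four are present; the others are absent (None)
- cap1: round capacitor, black cylinder 22 mm across, 40 mm tall, standing among the transformers; origin at the centre of its underside. Not to be loaded; leave it alone
- cap2: round capacitor, black cylinder 22 mm across, 40 mm tall, standing among the transformers; origin at the centre of its underside. Not to be loaded; leave it alone
- spool: bystander: spool, 56 mm across, 38 mm tall, origin under its centre, at the right edge of the work area
- flux_tin: bystander: round tin 64 mm across, 36 mm tall, origin under its centre, at the right edge of the work area
- tape: bystander: yellow tape measure 70 x 36 x 62 mm tall, origin under its centre, at the left edge of the work area
Things that resemble listed ones, but are neither listed nor needed, are in the scene too. Of the things shaped like the lid, the metal one is meant. What is shaped like the part1 but blue is not meant.

How it is judged:
By the outcome, as a careful person would: the job done as asked, in the order asked, and still so for the second after the job is handed in, with the robot touching nothing.
Of part1, part2, part3, part4 only 2 to 4 are there at a start; the rules pass over those that are not, and their reading is None.
At some moment in a run one of part1, part2, part3, part4 may be knocked a few centimetres aside while the robot is not near it.
Once in a run the grip may slacken for a moment while it holds something.
It also fails if it takes over 210 s, if anything falls off the work surface, if the arm or the gripper's body presses on something with over 40 N, if the wrist force passes 120 N, or if a joint passes its speed limit or range.

## Working session

There is one attempt and no reset: what is moved stays moved. The work goes in short steps, Python scripts to look and compute and a shell command to move; the robot and the scene stay as the last step left them, time stands still between calls to the robot, and variables do not carry over. Pictures are saved under pics/ and viewed, at most 14 in all, crops included, and the job is handed in when it is done.

```bash
mkdir -p pics; cat > h.py <<'E'
import numpy as np, cv2
from station import bot
def px2w(cam,uv,depth=None,z=None,m=None):
    m=m or bot.camera_model(cam);K=np.array(m["intrinsics"]);R=np.array(m["R"]);t=np.array(m["t"])
    r=np.linalg.inv(K)@np.array([uv[0],uv[1],1.0]);c=-R.T@t;d=R.T@r
    s=depth if z is None else (z-c[2])/d[2]
    return c+s*d
def cloud(cam,depth,m=None):
    m=m or bot.camera_model(cam);K=np.array(m["intrinsics"]);R=np.array(m["R"]);t=np.array(m["t"])
    v,u=np.mgrid[0:420,0:560];p=np.stack([u,v,np.ones_like(u)],-1)@np.linalg.inv(K).T*depth[...,None]
    return (p-t)@R
def tool():
    from scipy.spatial.transform import Rotation as Ro
    o=bot.get_obs();q=o["tool_rot"];R=Ro.from_quat([q[1],q[2],q[3],q[0]]).as_matrix()
    return np.array(o["eef_pos"]),R,o
def go(x,y,z,yaxis=None):
    """shift in tool axes for the grasp point to reach x,y,z; turn in deg to bring tool y on world direction yaxis (rad)"""
    p,R,o=tool();g=p+R[:,2]*.155;d=R.T@(np.array([x,y,z])-g)
    a=None
    if yaxis is not None:
        w=R.T@np.array([np.cos(yaxis),np.sin(yaxis),0]);a=np.degrees(np.arctan2(-w[0],w[1]));a=(a+90)%180-90
    print("grasp",g.round(4),"shift",d.round(4),"turn",a,"q7",round(o["q"][6],2),"t",o["t"])
    return d,a
E
python3 - <<'E'
from h import *
o=bot.get_obs();print(o)
for c in("top","side"):
    im,d=bot.read_camera(c);cv2.imwrite(f"pics/{c}0.png",im);np.save(f"{c}0.npy",d)
    P=cloud(c,d)
    for n in("unit","pull_grip","dial_grip","pot","lid","lid_knob","part1","cap1","spool","flux_tin","tape"):
        for k in bot.pinpoint(n,c):
            u,v=map(int,k["at"]);print(c,n,round(k["score"],2),(u,v),P[min(v,419),min(u,559)].round(3))
E
```

```text
{'t': 0.0, 'q': array([ 1.06088797,  0.47778057,  0.02233882,  1.556478  , -0.01147132,
        1.10931884, -0.08307395]), 'joint_vel': array([-4.25620038e-05,  8.44999380e-04, -7.19895301e-04, -1.49400825e-03,
        9.39463683e-04,  2.28104597e-04, -1.01875014e-03]), 'joint_torque': array([-7.36893326e-04, -5.96445608e+01,  1.60724223e+00, -2.81193835e+01,
        1.23265429e-02,  9.34201526e-03,  2.18103219e-05]), 'eef_pos': array([ 0.26387092, -0.62097067,  0.40372731]), 'tool_rot': array([-8.89795303e-04,  9.79880037e-01,  1.99585198e-01, -2.64473583e-04]), 'contact_force': array([-0.76048953, -0.75758122,  0.49307263]), 'torque': array([-0.02535379,  0.00159991, -0.03695267]), 'grasp_force': 0.0, 'gripper_width': 0.996697172511574}
top unit 0.97 (186, 147) [0.601 0.22  0.071]
top pull_grip 0.63 (163, 183) [0.514 0.299 0.001]
top dial_grip 0.65 (188, 146) [0.604 0.215 0.071]
top dial_grip 0.59 (180, 135) [0.624 0.227 0.113]
top lid 0.87 (364, 126) [ 0.647 -0.248  0.084]
top lid 0.63 (381, 282) [ 0.237 -0.293  0.031]
top lid_knob 0.83 (372, 127) [ 0.641 -0.265  0.099]
top lid_kn
[... 880 characters left out ...]
149) [ 0.642 -0.248  0.066]
side lid 0.58 (398, 253) [-0.019 -0.076  0.367]
side lid 0.44 (170, 224) [0.498 0.274 0.062]
side lid 0.24 (170, 180) [0.62  0.238 0.111]
side lid_knob 0.73 (321, 142) [ 0.636 -0.249  0.098]
side lid_knob 0.65 (399, 241) [-0.034 -0.057  0.425]
side part1 0.62 (248, 230) [0.428 0.072 0.029]
side part1 0.6 (224, 183) [0.642 0.074 0.025]
side part1 0.55 (227, 238) [0.43  0.134 0.018]
side part1 0.44 (242, 206) [0.533 0.054 0.019]
side cap1 0.5 (260, 178) [ 0.647 -0.046  0.002]
side cap1 0.45 (272, 199) [ 0.543 -0.046  0.004]
side cap1 0.25 (223, 186) [0.645 0.078 0.011]
side flux_tin 0.85 (370, 145) [ 0.633 -0.434  0.035]
side tape 0.69 (169, 179) [0.625 0.239 0.111]
```

```bash
python3 - <<'E'
from h import *
im=cv2.imread("pics/top0.png");c=im[80:320,80:480];cv2.imwrite("pics/top0c.png",cv2.resize(c,(800,480),interpolation=cv2.INTER_CUBIC))
E
```

```text
(no output)
```

View pics/top0c.png

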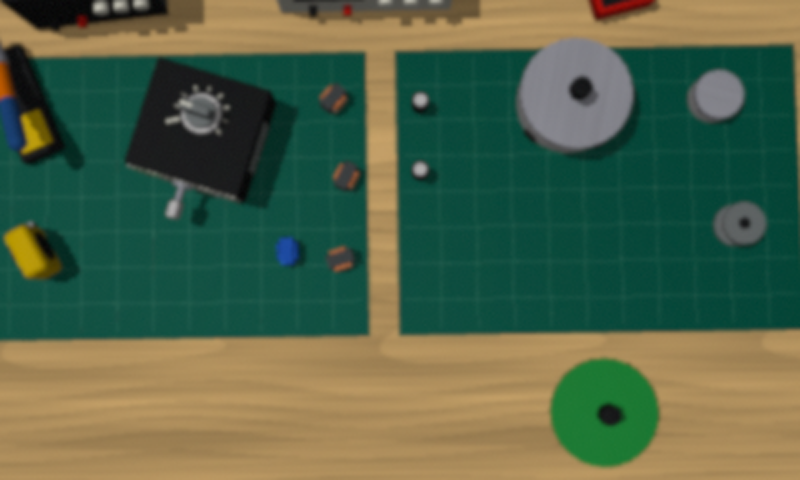

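View pics/side0.png

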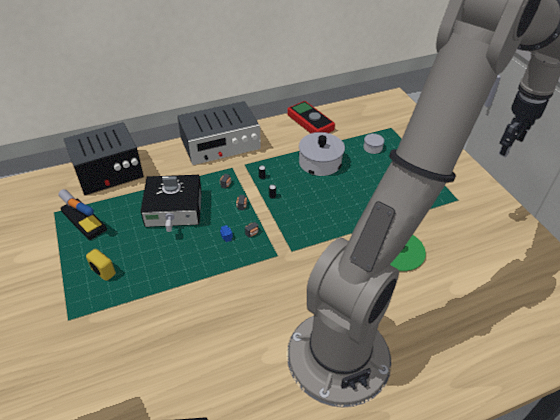

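The top crop shows the unit at the left with its knob at crop (172,210). Three copper-wound transformers are at (333,98), (346,176) and (341,259), and the blue decoy is at (288,251). The caps are at (420,100) and (420,169), the metal lid is on the pot at (575,95), and the green decoy lid is on the bare bench. The side view agrees.

```bash
python3 - <<'E'
from h import *
def rect(P):
    r=cv2.minAreaRect(P[:,:2].astype(np.float32)*1000);return [np.round(x,1) for x in r]
for c in("top","side"):
    d=np.load(f"{c}0.npy");P=cloud(c,d).reshape(-1,3);P=P[d.ravel()>0]
    def sel(x0,x1,y0,y1,z0,z1):
        return P[(P[:,0]>x0)&(P[:,0]<x1)&(P[:,1]>y0)&(P[:,1]<y1)&(P[:,2]>z0)&(P[:,2]<z1)]
    U=sel(.47,.75,.1,.36,.066,.078);print(c,"unit top",len(U),rect(U),np.median(U[:,2]))
    U=sel(.44,.55,.2,.36,.03,.068);print("front/knob",len(U),U[:,0].min())
    k=U[U[:,0]<.517];print("knob",len(k),rect(k) if len(k) else"",k.mean(0).round(3) if len(k) else"",k[:,2].max() if len(k) else "")
    D=sel(.55,.68,.15,.3,.1,.125);print("dial",len(D),rect(D),D.mean(0).round(3))
    L=sel(.52,.74,-.36,-.14,.06,.075);print("lid",len(L),np.round(cv2.minEnclosingCircle(L[:,:2].astype(np.float32)*1000),1),np.median(L[:,2]))
    L=sel(.52,.74,-.36,-.14,.085,.13);print("lidknob",len(L),np.round(cv2.minEnclosingCircle(L[:,:2].astype(np.float32)*1000),1),L[:,2].max())
    for x,y in((.647,.062),(.545,.05),(.435,.06),(.44,.13),(.642,-.054),(.56,-.049)):
        T=sel(x-.03,x+.03,y-.03,y+.03,.015,.06);print("part",x,y,len(T),rect(T) if len(T) else"")
E
```

```text
top unit top 3116 [array([597.3, 246.5]), array([160.5, 183.6]), np.float64(72.2)] 0.07127008762826303
front/knob 175 0.4941907081794683
knob 61 [array([506.3, 276.5]), array([15.4, 23.7]), np.float64(72.1)] [0.505 0.274 0.059] 0.06713971022635015
dial 86 [array([629.9, 234.7]), array([39.4, 13.1]), np.float64(69.0)] [0.629 0.235 0.111]Traceback (most recent call last):
  File "<stdin>", line 12, in <module>
    return _wrapfunc(a, 'round', decimals=decimals, out=out)
    return _wrapit(obj, method, *args, **kwds)
    conv = _array_converter(obj)
ValueError: setting an array element with a sequence. The requested array has an inhomogeneous shape after 1 dimensions. The detected shape was (2,) + inhomogeneous part.
```

```bash
python3 - <<'E'
from h import *
def rect(P):
    r=cv2.minAreaRect(P[:,:2].astype(np.float32)*1000);return [np.round(x,1).tolist() for x in r]
def circ(P):
    a,b=cv2.minEnclosingCircle(P[:,:2].astype(np.float32)*1000);return np.round([*a,b],1)
d=np.load("top0.npy");P=cloud("top",d).reshape(-1,3)
def sel(x0,x1,y0,y1,z0,z1):
    return P[(P[:,0]>x0)&(P[:,0]<x1)&(P[:,1]>y0)&(P[:,1]<y1)&(P[:,2]>z0)&(P[:,2]<z1)]
L=sel(.52,.74,-.36,-.14,.06,.075);print("lid",len(L),circ(L),np.median(L[:,2]))
L=sel(.52,.74,-.36,-.14,.085,.13);print("lidknob",len(L),circ(L),L[:,2].max())
for x,y in((.647,.062),(.545,.05),(.435,.06),(.44,.13),(.642,-.054),(.56,-.049)):
    T=sel(x-.03,x+.03,y-.03,y+.03,.015,.06);print("part",x,y,len(T),rect(T) if len(T) else"")
go(.506,.2765,.25,np.radians(72)); print(tool()[1].round(2))
E
```

```text
lid 2290 [ 652.1 -260.9   74.4] 0.06640658914301313
lidknob 108 [ 651.3 -260.7   13.6] 0.10779486429632416
part 0.647 0.062 129 [[660.4, 64.8], [28.0, 36.0], 47.8]
part 0.545 0.05 126 [[552.1, 48.0], [28.1, 35.9], 61.0]
part 0.435 0.06 123 [[438.1, 56.6], [27.4, 35.2], 18.0]
part 0.44 0.13 127 [[450.2, 129.0], [35.5, 27.9], 1.3]
part 0.642 -0.054 64 [[650.6, -55.1], [21.6, 19.4], 2.6]
part 0.56 -0.049 59 [[557.0, -53.8], [19.4, 21.8], 89.5]
grasp [ 0.264  -0.6213  0.2497] shift [ 5.738e-01 -7.317e-01 -3.000e-04] turn 41.01677395038163 q7 -0.08 t 1.2
[[ 0.92  0.39  0.  ]
 [ 0.39 -0.92 -0.  ]
 [-0.    0.   -1.  ]]
```

```bash
python3 -m pendant '[[0.0854,0.0342,-0.0203,0,0],[0.0854,0.0342,-0.0203,0,0],[0.0854,0.0342,-0.0203,0,0],[0.0854,0.0342,-0.0203,0,0],[0.0854,0.0342,-0.0203,0,0],[0.0854,0.0342,-0.0203,0,0],[0.0854,0.0342,-0.0203,0,0],[0.0854,0.0342,-0.0203,0,0],[0.0854,0.0342,-0.0203,0,0],[0.0854,0.0342,-0.0203,0,0]]' 60
python3 -m pendant '[[0.05,0.0153,-0.0352,0,0],[0.05,0.0153,-0.0352,0,0],[0.05,0.0153,-0.0352,0,0],[0.05,0.0153,-0.0352,0,0],[0.05,0.0153,-0.0352,0,0],[0.05,0.0153,-0.0352,0,0],[0.05,0.0153,-0.0352,0,0],[0.05,0.0153,-0.0352,0,0],[0.05,0.0153,-0.0352,0,0],[0.05,0.0153,-0.0352,0,0],[0.05,0.0153,-0.0352,0,0],[0.05,0.0153,-0.0352,0,0]]'
python3 -m pendant '[[0.05,0.0153,-0.0352,0,0],[0.05,0,0,0,6.84],[0.05,0,0,0,6.84],[0.05,0,0,0,6.84],[0.05,0,0,0,6.84],[0.05,0,0,0,6.84],[0.05,0,0,0,6.84]]'
python3 - <<'E'
from h import *
go(.506,.2765,.05,np.radians(72))
E
```

```text
t: 2.03
eef_pos: [0.5002, -0.299, 0.405]
tool_rot: [0.0, 0.98, 0.199, 0.0]
contact_force: [1.3, 0.4, -0.2]
gripper_width: 1.006
grasp_force: 0.0
t: 3.03
eef_pos: [0.5029, 0.1617, 0.4051]
tool_rot: [0.0, 0.98, 0.199, 0.0]
contact_force: [1.0, 0.1, 0.1]
gripper_width: 0.586
grasp_force: 0.0
t: 3.62
eef_pos: [0.5035, 0.1983, 0.4048]
tool_rot: [-0.0, 0.987, -0.16, 0.0]
contact_force: [-1.2, 0.5, 0.1]
gripper_width: 0.586
grasp_force: 0.0
grasp [0.5035 0.1983 0.2498] shift [-0.0223 -0.075   0.1998] turn -0.36174409785735406 q7 -2.47 t 3.6167
```

```bash
python3 -m pendant '[[0.05,-0.0112,-0.0375,0,0],[0.05,-0.0112,-0.0375,0,0],[0.05,0,0,0.033,0],[0.05,0,0,0.033,0],[0.05,0,0,0.034,0],[0.05,0,0,0,0]]'
python3 - <<'E'
from h import *
m=bot.camera_model("wrist");im,d=bot.read_camera("wrist");cv2.imwrite("pics/w1.png",im)
P=cloud("wrist",d,m)
for n in("pull_grip","unit","dial_grip"):
    for k in bot.pinpoint(n,"wrist"):
        u,v=map(int,k["at"]);print(n,k["score"],(u,v),P[min(v,419),min(u,559)].round(3))
Q=P[d>0];Q=Q[(Q[:,0]<.522)&(Q[:,0]>.47)&(Q[:,1]>.24)&(Q[:,1]<.32)&(Q[:,2]>.055)&(Q[:,2]<.072)]
print(len(Q),cv2.minAreaRect(Q[:,:2].astype(np.float32)*1000),np.median(Q[:,2]))
go(.506,.2765,.05,np.radians(72))
E
```

```text
t: 4.12
eef_pos: [0.5032, 0.2751, 0.2987]
tool_rot: [0.004, 0.988, -0.156, -0.004]
contact_force: [-1.5, -0.8, -0.5]
gripper_width: 0.588
grasp_force: 0.0
pull_grip 0.77 (277, 216) [0.511 0.275 0.065]
unit 0.58 (276, 55) [0.606 0.244 0.072]
654 ((509.267578125, 276.7771301269531), (13.588066101074219, 27.393117904663086), 72.0004653930664) 0.06385799239528753
grasp [0.5067 0.2773 0.1519] shift [-0.0006  0.0012  0.1019] turn -0.04228688045225226 q7 -2.64 t 4.3167
```

View pics/w1.png

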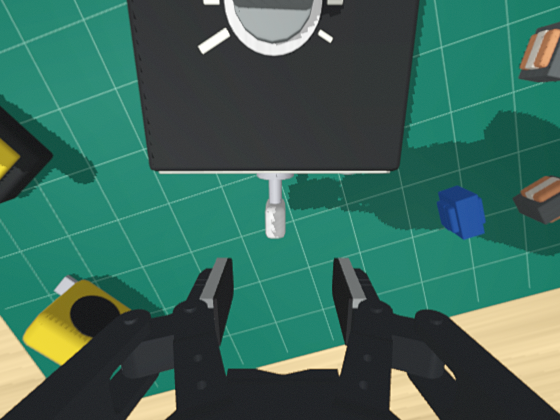

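Wrist view: the knob block is at (276,222), centred between the fingers, with the stem running up to the unit's front.

```bash
python3 -m pendant '[[0.05,0,0.0005,0.034,0],[0.05,0.001,0,0.034,0],[0.05,0,0,0.033,0],[0.05,0,0,0,0],[0.01,0,0,0,0],[0.01,0,0,0,0],[0.01,0,0,0,0],[0.01,0,0,0,0],[0.01,0,0,0,0],[0.01,0,0,0,0]]' 60
python3 - <<'E'
from h import *
p,R,o=tool();print(R.round(3),o["q"]);go(.506-.952*.03,.2765+.309*.03,.05)
E
```

```text
t: 5.15
eef_pos: [0.5074, 0.2766, 0.2069]
tool_rot: [-0.002, 0.988, -0.157, 0.002]
contact_force: [-0.2, -0.9, 6.5]
gripper_width: 0.156
grasp_force: 58.4
[[ 0.951 -0.309  0.005]
 [-0.309 -0.951  0.003]
 [ 0.004 -0.004 -1.   ]] [-0.40874844  0.5882807  -0.25787512  1.92047063  0.23498046  0.65631603
 -2.69680228]
grasp [0.5081 0.277  0.0519] shift [-0.0319  0.0011  0.0018] turn None q7 -2.7 t 5.15
```

```bash
python3 -m pendant '[[0.01,-0.008,0,0,0],[0.01,-0.008,0,0,0],[0.01,-0.008,0,0,0],[0.01,-0.006,0,0,0],[0.01,-0.002,0,0,0],[0.01,0,0,0,0],[0.01,0,0,0,0]]'
python3 -m pendant '[[0.01,-0.001,0,0,0],[0.01,0,0,0,0],[0.01,0,0,0,0]]'
```

```text
t: 5.73
eef_pos: [0.4796, 0.2853, 0.2069]
tool_rot: [-0.002, 0.987, -0.158, 0.005]
contact_force: [10.3, -2.4, -0.2]
gripper_width: 0.15
grasp_force: 59.0
t: 5.98
eef_pos: [0.4789, 0.2855, 0.2069]
tool_rot: [-0.002, 0.987, -0.158, 0.005]
contact_force: [10.9, -2.1, 0.0]
gripper_width: 0.155
grasp_force: 59.0
```

```bash
python3 -m pendant '[[0.01,-0.0015,0,0,0],[0.01,-0.0015,0,0,0],[0.01,0,0,0,0],[0.01,0,0,0,0]]'
```

```text
t: 6.32
eef_pos: [0.4775, 0.2858, 0.2069]
tool_rot: [-0.003, 0.987, -0.158, 0.006]
contact_force: [17.1, -3.5, -3.9]
gripper_width: 0.152
grasp_force: 58.7
```

```bash
python3 -m pendant '[[0.01,0,0,0,0],[0.01,0,0,0,0],[0.01,0,0,0,0],[0.01,0,0,0,0],[0.01,0,0,0,0],[0.01,0,0,0,0],[0.01,0,0,0,0],[0.01,0,0,0,0],[0.01,0,0,0,0],[0.01,0,0,0,0],[0.01,0,0,0,0],[0.01,0,0,0,0]]'
python3 -m pendant '[[0.01,0,0,0,0],[0.01,0,0,0,0],[0.01,0,0,0,0],[0.01,0,0,0,0],[0.01,0,0,0,0],[0.01,0,0,0,0],[0.01,0,0,0,0],[0.01,0,0,0,0],[0.01,0,0,0,0],[0.01,0,0,0,0],[0.01,0,0,0,0],[0.01,0,0,0,0]]'
python3 -m pendant '[[0.01,0,0,0,0],[0.01,0,0,0,0],[0.01,0,0,0,0]]'
```

```text
t: 7.32
eef_pos: [0.4775, 0.2858, 0.2069]
tool_rot: [-0.003, 0.987, -0.159, 0.006]
contact_force: [15.8, -3.2, -4.6]
gripper_width: 0.154
grasp_force: 58.7
t: 8.32
eef_pos: [0.4775, 0.2857, 0.2069]
tool_rot: [-0.003, 0.987, -0.158, 0.006]
contact_force: [16.2, -4.0, -3.4]
gripper_width: 0.151
grasp_force: 61.2
t: 8.57
eef_pos: [0.4775, 0.2857, 0.2069]
tool_rot: [-0.003, 0.987, -0.158, 0.006]
contact_force: [15.2, -3.2, -3.6]
gripper_width: 0.153
grasp_force: 61.2
```

Held for 2.25 s. Next I'll guide it home, release and rise.

```bash
python3 -m pendant '[[0.01,0.012,0,0,0],[0.01,0.012,0,0,0],[0.01,0.006,0,0,0],[0.01,0,0,0,0],[0.05,0,0,0,0],[0.05,0,0,0,0],[0.05,0,0,0,0],[0.05,0,0,0,0],[0.05,0,0,-0.04,0],[0.05,0,0,-0.04,0],[0.05,0,0,-0.04,0],[0.05,0,0,0,0]]'
python3 - <<'E'
from h import *
m=bot.camera_model("wrist");im,d=bot.read_camera("wrist");P=cloud("wrist",d,m)
Q=P[d>0];Q=Q[(Q[:,0]<.522)&(Q[:,0]>.45)&(Q[:,1]>.24)&(Q[:,1]<.32)&(Q[:,2]>.055)&(Q[:,2]<.072)]
print(len(Q),cv2.minAreaRect(Q[:,:2].astype(np.float32)*1000))
D=P[d>0];D=D[(D[:,0]>.55)&(D[:,0]<.7)&(D[:,1]>.15)&(D[:,1]<.3)&(D[:,2]>.105)&(D[:,2]<.12)]
print(len(D),cv2.minAreaRect(D[:,:2].astype(np.float32)*1000) if len(D) else "")
im,d=bot.read_camera("top");P=cloud("top",d)
print(bot.camera_model("wrist")["t"])
go(.6517,-.261,.25,np.radians(0))
go(.6517,-.261,.25,np.radians(90))
E
```

```text
t: 9.57
eef_pos: [0.5021, 0.2796, 0.3315]
tool_rot: [-0.004, 0.988, -0.156, 0.005]
contact_force: [0.5, 1.2, -0.2]
gripper_width: 0.583
grasp_force: 0.0
519 ((508.3622131347656, 277.2712097167969), (13.875661849975586, 26.638404846191406), 72.26600646972656)
1370 ((627.2192993164062, 238.82861328125), (40.11200714111328, 7.657435417175293), 72.31877899169922)
[0.4206182  0.35671722 0.42634698]
grasp [0.5011 0.2784 0.1708] shift [ 0.3101  0.4662 -0.0798] turn 71.99903074828808 q7 -2.64 t 9.6667
grasp [0.5011 0.2784 0.1708] shift [ 0.3101  0.4662 -0.0798] turn -18.00135409878922 q7 -2.64 t 9.6667
```

```bash
python3 -m pendant '[[0.05,0,0,-0.04,0],[0.05,0,0,-0.04,0],[0.05,0.0222,0.0333,0,0],[0.05,0.0222,0.0333,0,0],[0.05,0.0222,0.0333,0,0],[0.05,0.0222,0.0333,0,0],[0.05,0.0222,0.0333,0,0],[0.05,0.0222,0.0333,0,0],[0.05,0.0222,0.0333,0,0],[0.05,0.0222,0.0333,0,0],[0.05,0.0222,0.0333,0,0],[0.05,0.0222,0.0333,0,0]]'
python3 -m pendant '[[0.06,0.0222,0.0333,0,0],[0.06,0.0222,0.0333,0,0],[0.06,0.0222,0.0333,0,0],[0.06,0.0222,0.0333,0,0],[0.06,0,0,0,7],[0.06,0,0,0,7],[0.06,0,0,0,7],[0.06,0,0,0,7],[0.06,0,0,0,7],[0.06,0,0,0,7],[0.06,0,0,0,0],[0.06,0,0,0,0]]'
python3 - <<'E'
from h import *
m=bot.camera_model("wrist");im,d=bot.read_camera("wrist");P=cloud("wrist",d,m);Q=P[d>0]
Q=Q[(Q[:,2]>.085)&(Q[:,2]<.12)&(abs(Q[:,0]-.65)<.1)&(abs(Q[:,1]+.26)<.1)]
print(len(Q),cv2.minEnclosingCircle(Q[Q[:,2]>.098][:,:2].astype(np.float32)*1000),Q[:,2].max())
go(.6517,-.261,.092,np.radians(0))
E
```

```text
t: 10.67
eef_pos: [0.6082, -0.1094, 0.4018]
tool_rot: [0.0, 0.988, -0.156, -0.002]
contact_force: [1.0, 0.6, 0.8]
gripper_width: 0.587
grasp_force: 0.0
t: 11.67
eef_pos: [0.6516, -0.2613, 0.402]
tool_rot: [0.0, 0.867, -0.498, -0.001]
contact_force: [0.2, 0.7, 0.3]
gripper_width: 0.701
grasp_force: 0.0
804 ((651.681640625, -260.34552001953125), 13.865320205688477) 0.10542059375261574
grasp [ 0.6513 -0.2614  0.2473] shift [ 1.000e-04 -8.000e-04  1.553e-01] turn 30.221686005533883 q7 -2.29 t 11.7167
```

```bash
python3 -m pendant '[[0.06,0,0,0.04,0],[0.06,0,0,0.04,0],[0.06,0,0,0.04,0],[0.06,0,-0.0005,0.035,0],[0.06,0,0,0,0],[0.02,0,0,0,0],[0.02,0,0,0,0],[0.02,0,0,0,0],[0.02,0,0,0,0],[0.02,0,0,0,0],[0.02,0,0,0,0]]' 100
python3 -m pendant '[[0.02,0,0,-0.01,0],[0.02,0,0,-0.02,0],[0.02,0,0,-0.02,0],[0.02,0,0,-0.02,0],[0.02,0,0,-0.02,0],[0.02,0,0,0,0]]'
python3 - <<'E'
from h import *
go(.455,-.27,.045)
E
```

```text
t: 12.63
eef_pos: [0.6534, -0.2623, 0.2522]
tool_rot: [-0.0, 0.866, -0.5, 0.003]
contact_force: [-0.1, -0.2, 6.9]
gripper_width: 0.298
grasp_force: 98.5
t: 13.13
eef_pos: [0.6535, -0.2622, 0.3449]
tool_rot: [-0.001, 0.866, -0.5, 0.004]
contact_force: [1.5, -1.7, -0.3]
gripper_width: 0.293
grasp_force: 98.4
grasp [ 0.6548 -0.2626  0.1899] shift [-0.0943  0.1776  0.1432] turn None q7 -2.29 t 13.1333
```

```bash
python3 -m pendant '[[0.02,-0.0118,0.0222,0,0],[0.02,-0.0118,0.0222,0,0],[0.02,-0.0118,0.0222,0,0],[0.02,-0.0118,0.0222,0,0],[0.02,-0.0118,0.0222,0,0],[0.02,-0.0118,0.0222,0,0],[0.02,-0.0118,0.0222,0,0],[0.02,-0.0118,0.0222,0,0],[0.02,0,0,0.03,0],[0.02,0,0,0.03,0],[0.02,0,0,0.03,0],[0.02,0,0,0.03,0]]'
python3 - <<'E'
from h import *
im,d=bot.read_camera("side");cv2.imwrite("pics/s2.png",im[100:300,200:460])
m=bot.camera_model("wrist");im,d=bot.read_camera("wrist");P=cloud("wrist",d,m);Q=P[d>0]
go(.455,-.27,.041)
p=tool()[0]
Q=Q[(abs(Q[:,0]-p[0])<.08)&(abs(Q[:,1]-p[1])<.08)&(Q[:,2]<.09)]
for z in np.arange(0,.09,.005):print(round(z,3),((Q[:,2]>=z)&(Q[:,2]<z+.005)).sum(),end="; ")
Q=Q[(Q[:,2]>.012)&(Q[:,2]<.06)];c=np.linalg.lstsq(np.c_[Q[:,:2]-p[:2],np.ones(len(Q))],Q[:,2],rcond=None)[0];print(c)
E
```

```text
t: 14.13
eef_pos: [0.451, -0.2686, 0.2181]
tool_rot: [-0.0, 0.866, -0.5, 0.001]
contact_force: [0.8, 0.5, -1.7]
gripper_width: 0.296
grasp_force: 98.6
grasp [ 0.448  -0.2669  0.06  ] shift [ 0.0063 -0.0046  0.0189] turn None q7 -2.16 t 14.2333
0.0 15251; 0.005 0; 0.01 0; 0.015 0; 0.02 16; 0.025 37280; 0.03 66; 0.035 0; 0.04 197; 0.045 450; 0.05 564; 0.055 664; 0.06 2873; 0.065 622; 0.07 413; 0.075 812; 0.08 653; 0.085 1417; [-0.01464173  0.01219375  0.02943537]
```

View pics/s2.png

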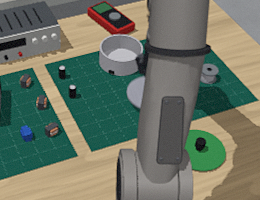

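The pot is open and the lid hangs level, plate top at about 27 mm, so 16 mm to go.

```bash
python3 -m pendant '[[0.02,0,0,0.007,0],[0.02,0,0,0.005,0],[0.02,0,0,0.003,0],[0.02,0,0,0,0],[0.02,0,0,0.001,0],[0.02,0,0,0,0]]'
python3 - <<'E'
from h import *
m=bot.camera_model("wrist");im,d=bot.read_camera("wrist");P=cloud("wrist",d,m);Q=P[d>0];p=tool()[0]
Q=Q[(abs(Q[:,0]-p[0])<.09)&(abs(Q[:,1]-p[1])<.09)&(Q[:,2]<.03)&(Q[:,2]>.006)];print(len(Q),np.percentile(Q[:,2],[5,50,95]))
E
```

```text
t: 14.73
eef_pos: [0.4515, -0.2688, 0.2034]
tool_rot: [-0.0, 0.866, -0.5, 0.001]
contact_force: [0.0, 0.6, -1.4]
gripper_width: 0.296
grasp_force: 98.7
37378 [0.01780586 0.01881151 0.01979431]
```

```bash
python3 -m pendant '[[0.02,0,0,0.004,0],[0.02,0,0,0.002,0],[0.02,0,0,0,0],[0.02,0,0,0.001,0],[0.02,0,0,0,0],[0.02,0,0,0,0]]'
python3 -m pendant '[[0.02,0,0,0.001,0],[0.02,0,0,0,0],[0.02,0,0,0,0]]'
```

```text
t: 15.28
eef_pos: [0.4512, -0.2686, 0.1962]
tool_rot: [-0.0, 0.866, -0.5, -0.0]
contact_force: [-1.9, 1.8, 4.1]
gripper_width: 0.295
grasp_force: 100.1
t: 15.53
eef_pos: [0.4512, -0.2686, 0.1961]
tool_rot: [-0.0, 0.866, -0.5, -0.0]
contact_force: [-4.1, 2.5, 16.9]
gripper_width: 0.294
grasp_force: 101.1
```

```bash
python3 -m pendant '[[0.06,0,0,0,0],[0.06,0,0,0,0],[0.06,0,0,0,0],[0.06,0,0,0,0],[0.06,0,0,-0.03,0],[0.06,0,0,-0.04,0],[0.06,0,0,-0.04,0],[0.06,0,0,-0.04,0],[0.06,0,0,0,0],[0.06,0,0,0,0]]'
python3 - <<'E'
from h import *
im,d=bot.read_camera("top");P=cloud("top",d).reshape(-1,3)
def rect(Q):
    return [np.round(x,1).tolist() for x in cv2.minAreaRect(Q[:,:2].astype(np.float32)*1000)]
M=((P[:,2]>.015)&(P[:,2]<.06)&(P[:,0]>.38)&(P[:,0]<.72)&(P[:,1]>-.13)&(P[:,1]<.14)).reshape(420,560)
n,l=cv2.connectedComponents(M.astype(np.uint8))
for i in range(1,n):
    Q=P.reshape(420,560,3)[l==i]
    if len(Q)>20: print(len(Q),rect(Q),Q[:,2].max().round(3),im[l==i].mean(0).round())
Q=P[(P[:,2]>.007)&(P[:,2]<.016)&(abs(P[:,0]-.45)<.1)&(abs(P[:,1]+.27)<.1)];print("lid",len(Q),cv2.minEnclosingCircle(Q[:,:2].astype(np.float32)*1000),np.median(Q[:,2]))
go(.552,.048,.15,np.radians(61));print(tool()[1].round(3))
go(.66,.065,.15,np.radians(48));
E
```

```text
t: 16.37
eef_pos: [0.4519, -0.2691, 0.3472]
tool_rot: [-0.0, 0.866, -0.5, 0.003]
contact_force: [-0.2, 1.0, -0.9]
gripper_width: 0.703
grasp_force: 0.0
130 [[660.1, 64.3], [28.5, 36.0], 45.7] 0.034 [60. 68. 77.]
65 [[650.9, -55.1], [20.5, 19.6], 1.7] 0.047 [110. 111. 108.]
127 [[551.8, 47.6], [27.3, 35.9], 60.3] 0.036 [61. 69. 77.]
57 [[556.9, -53.6], [21.5, 19.2], 2.1] 0.048 [119. 121. 117.]
119 [[450.1, 127.6], [35.2, 24.4], 1.9] 0.035 [146.  71.  27.]
123 [[438.1, 56.9], [27.7, 35.5], 18.2] 0.034 [64. 73. 84.]
lid 1675 ((438.09869384765625, -265.3848876953125), 85.79733276367188) 0.010369307217157845
grasp [ 0.4515 -0.2687  0.1904] shift [-0.2242 -0.2453  0.0403] turn -31.018156897198537 q7 -2.17 t 16.4167
[[ 0.5   -0.866  0.002]
 [-0.866 -0.5   -0.001]
 [ 0.001 -0.001 -1.   ]]
grasp [ 0.4515 -0.2687  0.1904] shift [-0.1849 -0.3473  0.0405] turn -18.018172821694918 q7 -2.17 t 16.4167
```

```bash
python3 -m pendant '[[0.06,-0.0249,-0.0272,0,0],[0.06,-0.0249,-0.0272,0,0],[0.06,-0.0249,-0.0272,0,0],[0.06,-0.0249,-0.0272,0,0],[0.06,-0.0249,-0.0272,0,0],[0.06,-0.0249,-0.0272,0,0],[0.06,-0.0249,-0.0272,0,0],[0.06,-0.0249,-0.0272,0,0],[0.06,-0.0249,-0.0272,0,0]]'
python3 -m pendant '[[0.06,0,0,0.01,-6.2],[0.06,0,0,0.01,-6.2],[0.06,0,0,0.01,-6.2],[0.06,0,0,0.01,-6.2],[0.06,0,0,0,-6.2],[0.06,0,0,0,0],[0.06,0,0,0,0]]'
cat >> h.py <<'E'
def part(x,y,r=.04,z0=.012,zt=.02):
    m=bot.camera_model("wrist");im,d=bot.read_camera("wrist");P=cloud("wrist",d,m)
    M=(d>0)&(P[...,2]>z0)&(P[...,2]<.04)&(abs(P[...,0]-x)<r)&(abs(P[...,1]-y)<r)
    n,l,s,_=cv2.connectedComponentsWithStats(M.astype(np.uint8));i=1+s[1:,4].argmax()
    Q=P[l==i];(c,w,a)=cv2.minAreaRect(Q[:,:2].astype(np.float32)*1000)
    print("part",np.round(c,1),np.round(w,1),round(a,1),Q[:,2].max(),im[l==i].mean(0).round())
    if w[0]>w[1]:a+=90
    go(c[0]/1000,c[1]/1000,zt,np.radians(a))
    return im
E
python3 - <<'E'
from h import *
im=part(.552,.048);cv2.imwrite("pics/w2.png",im)
E
```

```text
t: 17.17
eef_pos: [0.5509, 0.0495, 0.3426]
tool_rot: [0.001, 0.866, -0.5, -0.001]
contact_force: [0.1, 0.1, 0.7]
gripper_width: 0.701
grasp_force: 0.0
t: 17.75
eef_pos: [0.5508, 0.0476, 0.3031]
tool_rot: [0.0, 0.968, -0.252, -0.001]
contact_force: [-0.0, -0.5, 0.1]
gripper_width: 0.699
grasp_force: 0.0
part [552.5  49.7] [27.8 36.3] 60.8 0.032899957106306825 [105. 115. 124.]
grasp [0.5508 0.0477 0.1487] shift [ 0.0007 -0.0028  0.1287] turn -0.005646646474701811 q7 -2.37 t 17.8
```

View pics/w2.png

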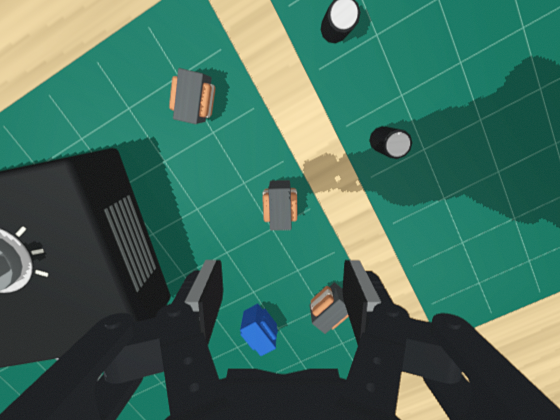

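Part B is at (281,205), squarely between the fingers, and C is at (328,308). The blue decoy is at (258,330) and A at (192,96).

```bash
python3 -m pendant '[[0.06,0.0007,-0.0025,0.04,0],[0.06,0,0,0.04,0],[0.06,0,0,0.03,0],[0.06,0,0,0.016,0],[0.06,0,0,0,0],[0.02,0,0,0,0],[0.02,0,0,0,0],[0.02,0,0,0,0],[0.02,0,0,0,0],[0.02,0,0,0,0],[0.02,0,0,0,0]]' 70
python3 -m pendant '[[0.02,0,0,-0.02,0],[0.02,0,0,-0.03,0],[0.02,0,0,-0.04,0],[0.02,0,0,-0.03,0],[0.02,0,0,0,0]]'
python3 - <<'E'
from h import *
go(.652,-.2605,.15,np.radians(90));
E
```

```text
t: 18.72
eef_pos: [0.554, 0.0498, 0.1806]
tool_rot: [-0.001, 0.968, -0.251, 0.002]
contact_force: [-1.0, 0.3, 7.9]
gripper_width: 0.308
grasp_force: 69.6
t: 19.13
eef_pos: [0.5554, 0.0501, 0.3058]
tool_rot: [-0.002, 0.968, -0.251, 0.006]
contact_force: [1.0, 0.1, -1.3]
gripper_width: 0.311
grasp_force: 69.0
grasp [0.5572 0.0503 0.1508] shift [0.2338 0.2257 0.0013] turn -29.061992585567168 q7 -2.37 t 19.1333
```

```bash
python3 -m pendant '[[0.02,0.0247,0.0307,0,0],[0.02,0.0247,0.0307,0,0],[0.02,0.0247,0.0307,0,0],[0.02,0.0247,0.0307,0,0],[0.02,0.0247,0.0307,0,0],[0.02,0.0247,0.0307,0,0],[0.02,0.0247,0.0307,0,0],[0.02,0.0247,0.0307,0,0],[0.02,0,0,0,-5.8],[0.02,0,0,0,-5.8],[0.02,0,0,0,-5.8],[0.02,0,0,0,-5.8]]'
python3 -m pendant '[[0.02,0,0,0,-5.8],[0.02,0,0,0,0],[0.02,0,0,0,0]]'
python3 - <<'E'
from h import *
go(.611,-.2605,.034,np.radians(90));
m=bot.camera_model("wrist");im,d=bot.read_camera("wrist");cv2.imwrite("pics/w3.png",im)
P=cloud("wrist",d,m)
Q=P[(d>0)&(P[...,2]>.057)&(P[...,2]<.068)];print("rim",len(Q),cv2.minEnclosingCircle(Q[:,:2].astype(np.float32)*1000))
E
```

```text
t: 20.13
eef_pos: [0.6065, -0.2613, 0.2987]
tool_rot: [-0.0, 0.999, -0.049, 0.0]
contact_force: [0.2, 0.1, -0.9]
gripper_width: 0.313
grasp_force: 69.1
t: 20.38
eef_pos: [0.6065, -0.2611, 0.2987]
tool_rot: [-0.0, 1.0, -0.002, 0.0]
contact_force: [-0.6, -0.1, -0.6]
gripper_width: 0.313
grasp_force: 69.1
grasp [ 0.6065 -0.2611  0.1437] shift [ 0.0045 -0.0006  0.1097] turn -0.21774383474314618 q7 -1.39 t 20.3833
rim 5623 ((652.754638671875, -259.47998046875), 69.89803314208984)
```

View pics/w3.png

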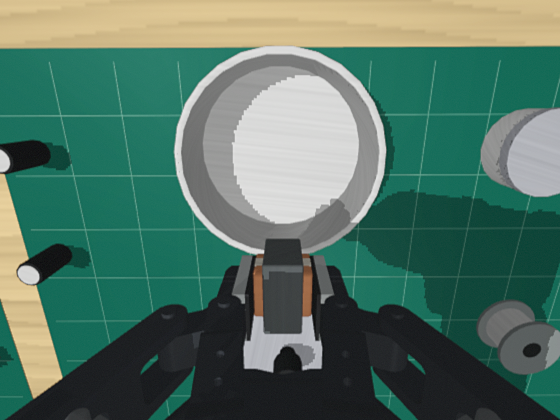

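The pot is open and empty, with its rim centred at (281,150). The transformer is held upright at (283,290), short of the rim. Lowering it in steps.

```bash
python3 -m pendant '[[0.02,0.006,0,0.03,0],[0.02,0,0,0.03,0],[0.02,0,0,0.02,0],[0.02,0,0,0.015,0],[0.02,0,0,0,0],[0.02,0,0,0,0]]'
python3 -m pendant '[[0.02,0,0,0.008,0],[0.02,0,0,0.004,0],[0.02,0,0,0,0],[0.02,0,0,0,0]]'
```

```text
t: 20.93
eef_pos: [0.6128, -0.2609, 0.2035]
tool_rot: [-0.0, 1.0, -0.001, -0.0]
contact_force: [0.5, -0.1, -0.9]
gripper_width: 0.307
grasp_force: 69.1
t: 21.27
eef_pos: [0.6129, -0.261, 0.1921]
tool_rot: [0.0, 1.0, -0.0, 0.0]
contact_force: [-0.8, -0.8, -1.6]
gripper_width: 0.309
grasp_force: 69.1
```

```bash
python3 -m pendant '[[0.02,0,0,0.004,0],[0.02,0,0,0.002,0],[0.02,0,0,0,0],[0.02,0,0,0,0],[0.04,0,0,0,0],[0.04,0,0,0,0],[0.04,0,0,0,0],[0.04,0,0,-0.03,0],[0.04,0,0,-0.04,0],[0.04,0,0,-0.04,0],[0.04,0,0,-0.02,0],[0.04,0,0,0,0]]'
python3 - <<'E'
from h import *
go(.6602,.0645,.15,np.radians(46.5));
E
```

```text
t: 22.27
eef_pos: [0.6144, -0.2617, 0.3221]
tool_rot: [0.002, 1.0, -0.0, 0.005]
contact_force: [0.9, 0.2, -0.7]
gripper_width: 0.471
grasp_force: 0.0
grasp [ 0.6159 -0.2622  0.1671] shift [ 0.0439 -0.3268  0.0164] turn 43.44219897164672 q7 -1.38 t 22.2667
```

```bash
python3 -m pendant '[[0.06,0.0049,-0.0363,0,0],[0.06,0.0049,-0.0363,0,0],[0.06,0.0049,-0.0363,0,0],[0.06,0.0049,-0.0363,0,0],[0.06,0.0049,-0.0363,0,0],[0.06,0.0049,-0.0363,0,0],[0.06,0.0049,-0.0363,0,0],[0.06,0.0049,-0.0363,0,0],[0.06,0.0049,-0.0363,0,0],[0.06,0,0,0,6.2],[0.06,0,0,0,6.2],[0.06,0,0,0,6.2]]'
python3 -m pendant '[[0.06,0,0,0,6.2],[0.06,0,0,0.007,6.2],[0.06,0,0,0.007,6.2],[0.06,0,0,0,6.2],[0.06,0,0,0,0],[0.06,0,0,0,0]]'
python3 - <<'E'
from h import *
im=part(.660,.0645);cv2.imwrite("pics/w4.png",im)
E
```

```text
t: 23.27
eef_pos: [0.6566, 0.0667, 0.3147]
tool_rot: [0.0, 0.987, -0.164, -0.001]
contact_force: [0.1, -0.6, -0.6]
gripper_width: 0.706
grasp_force: 0.0
t: 23.77
eef_pos: [0.6568, 0.0657, 0.3012]
tool_rot: [0.0, 0.93, -0.368, -0.0]
contact_force: [-1.0, 0.1, -1.2]
gripper_width: 0.703
grasp_force: 0.0
part [660.8  65.7] [27.7 36.4] 47.7 0.03249592074485253 [103. 113. 123.]
grasp [0.6568 0.0657 0.1464] shift [ 0.0028 -0.0028  0.1264] turn -0.9754883513675168 q7 -2.58 t 23.8167
```

```bash
python3 -m pendant '[[0.06,0.0028,-0.0026,0.04,-1],[0.06,0,0,0.04,0],[0.06,0,0,0.03,0],[0.06,0,0,0.014,0],[0.06,0,0,0,0],[0.02,0,0,0,0],[0.02,0,0,0,0],[0.02,0,0,0,0],[0.02,0,0,0,0],[0.02,0,0,0,0],[0.02,0,0,0,0]]' 70
python3 -m pendant '[[0.02,0,0,-0.02,0],[0.02,0,0,-0.03,0],[0.02,0,0,-0.04,0],[0.02,0,0,-0.03,0],[0.02,0,0,0,0]]'
python3 - <<'E'
from h import *
go(.6935,-.260,.15,np.radians(90));
E
```

```text
t: 24.73
eef_pos: [0.6621, 0.0659, 0.1805]
tool_rot: [-0.001, 0.932, -0.362, 0.002]
contact_force: [1.2, -0.0, 7.1]
gripper_width: 0.313
grasp_force: 70.0
t: 25.15
eef_pos: [0.6634, 0.0661, 0.3065]
tool_rot: [-0.003, 0.932, -0.362, 0.006]
contact_force: [1.2, 0.7, 0.6]
gripper_width: 0.31
grasp_force: 69.1
grasp [0.6654 0.0664 0.1515] shift [0.2409 0.222  0.0012] turn -42.428039987902906 q7 -2.56 t 25.15
```

```bash
python3 -m pendant '[[0.02,0.0268,0.0247,0,0],[0.02,0.0268,0.0247,0,0],[0.02,0.0268,0.0247,0,0],[0.02,0.0268,0.0247,0,0],[0.02,0.0268,0.0247,0,0],[0.02,0.0268,0.0247,0,0],[0.02,0.0268,0.0247,0,0],[0.02,0.0268,0.0247,0,0],[0.02,0.0268,0.0247,0,0],[0.02,0,0,0,-6.1],[0.02,0,0,0,-6.1],[0.02,0,0,0,-6.1]]'
python3 -m pendant '[[0.02,0,0,0,-6.1],[0.02,0,0,0,-6.1],[0.02,0,0,0,-6.1],[0.02,0,0,0,-6],[0.02,0,0,0,0],[0.02,0,0,0,0]]'
python3 - <<'E'
from h import *
go(.6935,-.260,.0326,np.radians(90));
E
```

```text
t: 26.15
eef_pos: [0.6887, -0.2624, 0.2984]
tool_rot: [0.0, 0.978, -0.207, 0.001]
contact_force: [0.4, 1.9, 0.2]
gripper_width: 0.31
grasp_force: 69.1
t: 26.65
eef_pos: [0.6888, -0.2613, 0.2984]
tool_rot: [0.0, 1.0, -0.0, 0.0]
contact_force: [0.5, 0.1, -1.1]
gripper_width: 0.311
grasp_force: 69.1
grasp [ 0.689  -0.2613  0.1434] shift [ 0.0044 -0.0013  0.1108] turn -0.007400122332796855 q7 -1.42 t 26.65
```

```bash
python3 -m pendant '[[0.02,0.0046,-0.001,0.03,0],[0.02,0,0,0.03,0],[0.02,0,0,0.02,0],[0.02,0,0,0.015,0],[0.02,0,0,0.008,0],[0.02,0,0,0.005,0],[0.02,0,0,0,0],[0.02,0,0,0,0]]'
python3 -m pendant '[[0.04,0,0,0,0],[0.04,0,0,0,0],[0.04,0,0,0,0],[0.04,0,0,-0.03,0],[0.04,0,0,-0.04,0],[0.04,0,0,-0.04,0],[0.04,0,0,-0.02,0],[0.04,0,0,0,0]]'
python3 - <<'E'
from h import *
go(.4381,.0567,.15,np.radians(18.2));
E
```

```text
t: 27.32
eef_pos: [0.6941, -0.2603, 0.191]
tool_rot: [0.0, 1.0, 0.001, 0.001]
contact_force: [0.6, 0.1, -0.4]
gripper_width: 0.311
grasp_force: 69.4
t: 27.98
eef_pos: [0.6955, -0.261, 0.3276]
tool_rot: [0.002, 1.0, 0.001, 0.006]
contact_force: [0.8, -0.7, -0.2]
gripper_width: 0.466
grasp_force: 0.0
grasp [ 0.6973 -0.2617  0.1727] shift [-0.2588 -0.319   0.0183] turn 71.91625628108454 q7 -1.42 t 27.9833
```

```bash
python3 -m pendant '[[0.06,-0.0235,-0.029,0,0],[0.06,-0.0235,-0.029,0,0],[0.06,-0.0235,-0.029,0,0],[0.06,-0.0235,-0.029,0,0],[0.06,-0.0235,-0.029,0,0],[0.06,-0.0235,-0.029,0,0],[0.06,-0.0235,-0.029,0,0],[0.06,-0.0235,-0.029,0,0],[0.06,-0.0235,-0.029,0,0],[0.06,-0.0235,-0.029,0,0],[0.06,-0.0235,-0.029,0,0]]'
python3 -m pendant '[[0.06,0,0,0,-6.75],[0.06,0,0,0,-6.75],[0.06,0,0,0,-6.75],[0.06,0,0,0,-6.75],[0.06,0,0,0,-6.75],[0.06,0,0,0,-6.75],[0.06,0,0,0,-6.75],[0.06,0,0,0,-6.75],[0.06,0,0,0,-6.75],[0.06,0,0,0,-6.75],[0.06,0,0,0,-6.75],[0.06,0,0,0,-6.75]]'
python3 -m pendant '[[0.06,0,0,0,-6.75],[0.06,0,0,0,-6.75],[0.06,0,0,0.01,-6.75],[0.06,0,0,0.01,-6.75],[0.06,0,0,0,0],[0.06,0,0,0,0]]'
python3 - <<'E'
from h import *
im=part(.4381,.0567);cv2.imwrite("pics/w5.png",im)
E
```

```text
t: 28.9
eef_pos: [0.4328, 0.0589, 0.3198]
tool_rot: [0.0, 1.0, 0.001, 0.001]
contact_force: [0.9, 0.9, 0.5]
gripper_width: 0.699
grasp_force: 0.0
t: 29.9
eef_pos: [0.4341, 0.0578, 0.3197]
tool_rot: [0.0, 0.758, 0.653, 0.0]
contact_force: [0.1, 0.5, 0.1]
gripper_width: 0.699
grasp_force: 0.0
t: 30.4
eef_pos: [0.4339, 0.0578, 0.2994]
tool_rot: [-0.0, 0.588, 0.809, -0.0]
contact_force: [-0.2, 0.1, 0.1]
gripper_width: 0.701
grasp_force: 0.0
part [438.   59.5] [27.8 36.3] 18.3 0.032463857707683744 [ 98. 107. 117.]
grasp [0.4341 0.058  0.1448] shift [0.0002 0.0041 0.1248] turn -0.38362297897622 q7 -0.25 t 30.45
```

```bash
python3 -m pendant '[[0.06,0.001,0.004,0.04,0],[0.06,0,0,0.04,0],[0.06,0,0,0.03,0],[0.06,0,0,0.0125,0],[0.06,0,0,0,0],[0.02,0,0,0,0],[0.02,0,0,0,0],[0.02,0,0,0,0],[0.02,0,0,0,0],[0.02,0,0,0,0],[0.02,0,0,0,0]]' 70
python3 -m pendant '[[0.02,0,0,-0.02,0],[0.02,0,0,-0.03,0],[0.02,0,0,-0.04,0],[0.02,0,0,-0.03,0],[0.02,0,0,-0.02,0],[0.02,0,0,0,0]]'
python3 - <<'E'
from h import *
go(.6525,-.260,.15,np.radians(90));
E
```

```text
t: 31.37
eef_pos: [0.4383, 0.0605, 0.1789]
tool_rot: [0.001, 0.587, 0.81, 0.001]
contact_force: [-1.4, 0.0, 6.5]
gripper_width: 0.312
grasp_force: 69.4
t: 31.87
eef_pos: [0.4389, 0.0608, 0.3222]
tool_rot: [0.004, 0.587, 0.81, 0.003]
contact_force: [0.9, -0.2, 0.0]
gripper_width: 0.309
grasp_force: 69.0
grasp [0.4404 0.0608 0.1672] shift [-0.3708  0.1017  0.0193] turn -71.888360663923 q7 -0.23 t 31.8667
```

```bash
python3 -m pendant '[[0.02,-0.0371,0.0102,0,0],[0.02,-0.0371,0.0102,0,0],[0.02,-0.0371,0.0102,0,0],[0.02,-0.0371,0.0102,0,0],[0.02,-0.0371,0.0102,0,0],[0.02,-0.0371,0.0102,0,0],[0.02,-0.0371,0.0102,0,0],[0.02,-0.0371,0.0102,0,0],[0.02,-0.0371,0.0102,0,0],[0.02,-0.0371,0.0102,0,0]]'
python3 -m pendant '[[0.02,0,0,0,6.75],[0.02,0,0,0,6.75],[0.02,0,0,0,6.75],[0.02,0,0,0,6.75],[0.02,0,0,0,6.75],[0.02,0,0,0,6.75],[0.02,0,0,0,6.75],[0.02,0,0,0,6.75],[0.02,0,0,0,6.75],[0.02,0,0,0,6.75],[0.02,0,0,0,6.75],[0.02,0,0,0,6.75]]'
python3 -m pendant '[[0.02,0,0,0,6.75],[0.02,0,0,0,6.75],[0.02,0,0,0,6.75],[0.02,0,0,0,7],[0.02,0,0,0,0],[0.02,0,0,0,0]]'
python3 - <<'E'
from h import *
go(.6525,-.260,.0306,np.radians(90));
m=bot.camera_model("wrist");im,d=bot.read_camera("wrist");cv2.imwrite("pics/w6.png",im)
E
```

```text
t: 32.7
eef_pos: [0.6505, -0.2624, 0.3171]
tool_rot: [0.0, 0.587, 0.81, -0.0]
contact_force: [0.7, -0.8, -0.6]
gripper_width: 0.312
grasp_force: 69.0
t: 33.7
eef_pos: [0.6498, -0.2604, 0.3171]
tool_rot: [-0.0, 0.973, 0.232, -0.0]
contact_force: [0.5, -0.5, -0.9]
gripper_width: 0.311
grasp_force: 69.0
t: 34.2
eef_pos: [0.65, -0.2602, 0.3171]
tool_rot: [0.0, 1.0, 0.001, -0.0]
contact_force: [0.5, -0.4, 0.2]
gripper_width: 0.31
grasp_force: 69.0
grasp [ 0.6499 -0.2603  0.1621] shift [ 0.0026 -0.0003  0.1315] turn 0.12835239654137354 q7 -1.35 t 34.2
```

View pics/w6.png

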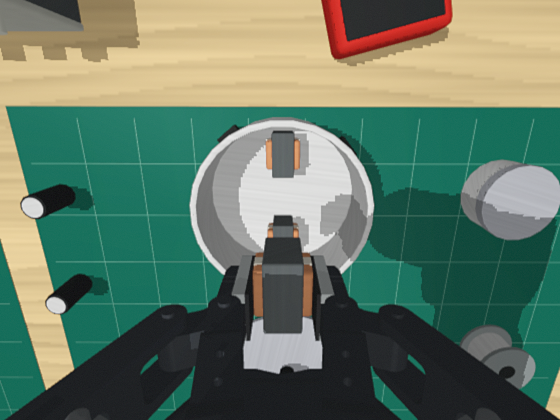

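A stands at (283,154) on the far side of the pot and B shows at (283,225) on the near side. C is in hand, to go between them.

```bash
python3 -m pendant '[[0.02,0.0035,0,0.03,0],[0.02,0,0,0.03,0],[0.02,0,0,0.02,0],[0.02,0,0,0.01,0],[0.02,0,0,0,0],[0.02,0,0,0,0]]'
python3 -m pendant '[[0.02,0,0,0.012,0],[0.02,0,0,0.012,0],[0.02,0,0,0.01,0],[0.02,0,0,0.004,0],[0.02,0,0,0,0],[0.02,0,0,0,0]]'
```

```text
t: 34.75
eef_pos: [0.6538, -0.2606, 0.2275]
tool_rot: [-0.0, 1.0, -0.0, 0.0]
contact_force: [0.0, 0.1, -0.6]
gripper_width: 0.312
grasp_force: 69.0
t: 35.25
eef_pos: [0.6536, -0.2603, 0.1888]
tool_rot: [-0.0, 1.0, -0.001, -0.0]
contact_force: [-0.1, 0.6, -0.4]
gripper_width: 0.312
grasp_force: 69.0
```

```bash
python3 -m pendant '[[0.02,0,0,0.003,0],[0.02,0,0,0,0],[0.04,0,0,0,0],[0.04,0,0,0,0],[0.04,0,0,0,0],[0.04,0,0,-0.03,0],[0.04,0,0,-0.04,0],[0.04,0,0,-0.04,0],[0.04,-0.02,0,-0.03,0],[0.04,-0.03,0,0,0],[0.04,-0.03,0,0,0],[0.04,0,0,0,0]]'
python3 - <<'E'
from h import *
im,d=bot.read_camera("wrist");cv2.imwrite("pics/w7.png",im)
im,d=bot.read_camera("top");P=cloud("top",d).reshape(-1,3);cv2.imwrite("pics/t7.png",im)
M=((P[:,2]>.015)&(P[:,2]<.06)&(P[:,0]>.38)&(P[:,0]<.72)&(P[:,1]>-.16)&(P[:,1]<.14)).reshape(420,560)
n,l,s,_=cv2.connectedComponentsWithStats(M.astype(np.uint8))
for i in range(1,n):
    Q=P.reshape(420,560,3)[l==i]
    if len(Q)>20: print(len(Q),np.round(cv2.minAreaRect(Q[:,:2].astype(np.float32)*1000)[0],1))
for n in("lid_knob",):
    for k in bot.pinpoint(n,"top"):
        u,v=map(int,k["at"]);print(n,k["score"],P.reshape(420,560,3)[v,u].round(3))
for r in ((.022,.06),(.0075,.016)):
    Q=P[(P[:,2]>r[0])&(P[:,2]<r[1])&(abs(P[:,0]-.455)<.075)&(abs(P[:,1]+.27)<.085)];print(r,len(Q),Q.mean(0),cv2.minAreaRect(Q[:,:2].astype(np.float32)*1000))
go(.4545,-.27,.15,0)
E
```

```text
t: 36.25
eef_pos: [0.5684, -0.2616, 0.3266]
tool_rot: [0.0, 1.0, -0.002, -0.002]
contact_force: [-1.6, -0.2, -0.1]
gripper_width: 0.463
grasp_force: 0.0
64 [650.9 -55.1]
59 [557.  -53.7]
119 [450.4 127.4]
lid_knob 0.9 [ 0.448 -0.273  0.049]
lid_knob 0.59 [ 0.223 -0.297  0.046]
(0.022, 0.06) 100 [ 0.45038355 -0.26470728  0.04425902] ((450.9247741699219, -265.9128723144531), (26.219757080078125, 27.020366668701172), 70.48817443847656)
(0.0075, 0.016) 1865 [ 0.45110426 -0.26578995  0.01080272] ((451.9717102050781, -264.50665283203125), (141.17428588867188, 140.67303466796875), 89.23340606689453)
grasp [ 0.574  -0.2604  0.1717] shift [-0.1195  0.0098  0.0216] turn 89.91824106518874 q7 -1.32 t 36.4
```

View pics/w7.png

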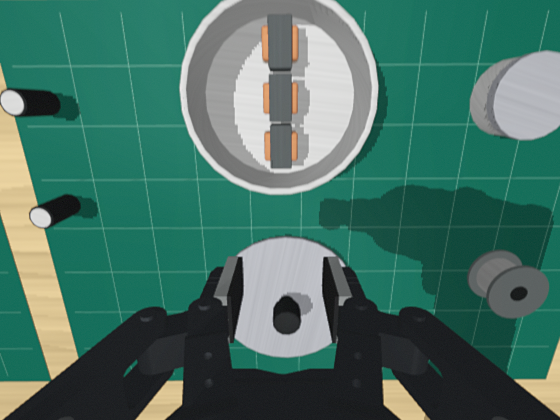

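All three transformers stand in the pot at (280,40), (280,97) and (280,145). The lid lies flat on the bench with its knob at (287,318).

```bash
python3 -m pendant '[[0.06,-0.0305,0.0016,0,0],[0.06,-0.0305,0.0016,0,0],[0.06,-0.0305,0.0016,0,0],[0.06,-0.0305,0.0016,0,0],[0.06,0,0,0.02,0],[0.06,0,0,0,0],[0.06,0,0,0,0]]'
python3 - <<'E'
from h import *
m=bot.camera_model("wrist");im,d=bot.read_camera("wrist");P=cloud("wrist",d,m);Q=P[d>0]
Q=Q[(Q[:,2]>.035)&(Q[:,2]<.06)&(abs(Q[:,0]-.45)<.05)&(abs(Q[:,1]+.267)<.05)]
c=cv2.minEnclosingCircle(Q[:,:2].astype(np.float32)*1000);print(len(Q),c,Q[:,2].max())
go(c[0][0]/1000,c[0][1]/1000,.036)
E
```

```text
t: 36.98
eef_pos: [0.4527, -0.2662, 0.3059]
tool_rot: [-0.0, 1.0, -0.0, -0.0]
contact_force: [0.7, 0.1, 0.6]
gripper_width: 0.707
grasp_force: 0.0
1016 ((450.7091064453125, -265.0639343261719), 13.948034286499023) 0.0497073791928832
grasp [ 0.4534 -0.2662  0.1515] shift [-0.0028 -0.0011  0.1155] turn None q7 -1.23 t 37.0333
```

```bash
python3 -m pendant '[[0.06,-0.0025,-0.0005,0.04,0],[0.06,0,0,0.04,0],[0.06,0,0,0.025,0],[0.06,0,0,0.01,0],[0.06,0,0,0,0],[0.02,0,0,0,0],[0.02,0,0,0,0],[0.02,0,0,0,0],[0.02,0,0,0,0],[0.02,0,0,0,0],[0.02,0,0,0,0]]' 110
python3 -m pendant '[[0.02,0,0,-0.02,0],[0.02,0,0,-0.03,0],[0.02,0,0,-0.04,0],[0.02,0,0,-0.03,0],[0.02,0,0,0,0],[0.02,0,0,0,0]]'
python3 - <<'E'
from h import *
go(.6525,-.260,.16)
E
```

```text
t: 37.95
eef_pos: [0.4503, -0.2663, 0.1935]
tool_rot: [0.001, 1.0, -0.001, 0.002]
contact_force: [-1.2, 0.6, 5.2]
gripper_width: 0.294
grasp_force: 107.7
t: 38.45
eef_pos: [0.4498, -0.2664, 0.3143]
tool_rot: [0.002, 1.0, -0.001, 0.003]
contact_force: [0.1, -0.1, -2.6]
gripper_width: 0.292
grasp_force: 108.2
grasp [ 0.4507 -0.2669  0.1593] shift [ 0.2018 -0.0072  0.0004] turn None q7 -1.23 t 38.45
```

```bash
python3 -m pendant '[[0.02,0.0288,-0.0008,0,0],[0.02,0.0288,-0.0008,0,0],[0.02,0.0288,-0.0008,0,0],[0.02,0.0288,-0.0008,0,0],[0.02,0.0288,-0.0008,0,0],[0.02,0.0288,-0.0008,0,0],[0.02,0.0288,-0.0008,0,0],[0.02,0,0,0.02,0],[0.02,0,0,0.02,0],[0.02,0,0,0,0],[0.02,0,0,0,0]]'
python3 - <<'E'
from h import *
m=bot.camera_model("wrist");im,d=bot.read_camera("wrist");cv2.imwrite("pics/w8.png",im)
P=cloud("wrist",d,m);p=tool()[0];Q=P[(d>0)&(abs(P[...,0]-p[0])<.08)&(abs(P[...,1]-p[1])<.08)]
h=np.histogram(Q[:,2],np.arange(.05,.13,.004));print([(round(b,3),a) for a,b in zip(*h) if a>300])
go(.652,-.261,.0945)
E
```

```text
t: 39.37
eef_pos: [0.6496, -0.2604, 0.2687]
tool_rot: [-0.001, 1.0, -0.001, -0.003]
contact_force: [0.1, -0.5, -2.0]
gripper_width: 0.293
grasp_force: 108.3
[(np.float64(0.082), np.int64(7164)), (np.float64(0.086), np.int64(31849)), (np.float64(0.102), np.int64(376)), (np.float64(0.106), np.int64(445)), (np.float64(0.11), np.int64(488)), (np.float64(0.114), np.int64(543)), (np.float64(0.118), np.int64(980)), (np.float64(0.122), np.int64(2470))]
grasp [ 0.6499 -0.2606  0.1155] shift [0.0021 0.0004 0.021 ] turn None q7 -1.36 t 39.4167
```

View pics/w8.png

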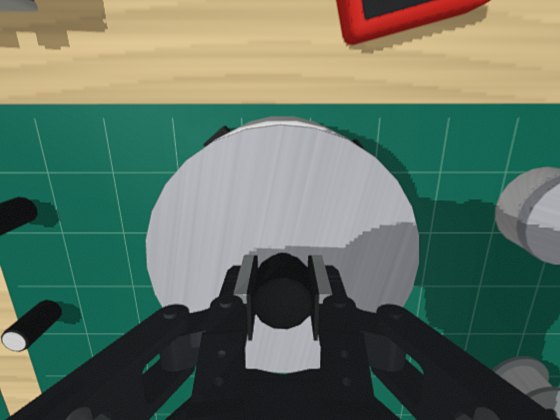

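The lid is held level over the pot at (283,230), with about 20 mm to go.

```bash
python3 -m pendant '[[0.02,0.002,0,0.006,0],[0.02,0,0,0.005,0],[0.02,0,0,0.004,0],[0.02,0,0,0.003,0],[0.02,0,0,0,0],[0.02,0,0,0,0]]'
python3 -m pendant '[[0.02,0,0,0.002,0],[0.02,0,0,0,0],[0.02,0,0,0,0]]'
```

```text
t: 39.92
eef_pos: [0.6527, -0.2607, 0.2531]
tool_rot: [-0.0, 1.0, -0.001, -0.0]
contact_force: [-0.0, -0.0, -0.4]
gripper_width: 0.292
grasp_force: 108.2
t: 40.17
eef_pos: [0.6527, -0.2607, 0.2513]
tool_rot: [0.0, 1.0, -0.001, 0.0]
contact_force: [-0.7, 0.3, -1.7]
gripper_width: 0.291
grasp_force: 108.2
```

```bash
python3 -m pendant '[[0.02,0,0,0.001,0],[0.02,0,0,0.001,0],[0.02,0,0,0,0],[0.02,0,0,0,0]]'
python3 -m pendant '[[0.02,0,0,0.001,0],[0.02,0,0,0,0],[0.06,0,0,0,0],[0.06,0,0,0,0],[0.06,0,0,0,0],[0.06,0,0,0,0],[0.06,0,0,-0.03,0],[0.06,0,0,-0.04,0],[0.06,0,0,-0.04,0],[0.06,0,0,0,0],[0.06,0,0,0,0]]'
python3 - <<'E'
from h import *
m=bot.camera_model("wrist");im,d=bot.read_camera("wrist")
P=cloud("wrist",d,m);Q=P[(d>0)&(P[...,2]>.055)&(P[...,2]<.08)&(abs(P[...,0]-.652)<.07)&(abs(P[...,1]+.26)<.07)]
print(len(Q),Q.mean(0),np.linalg.lstsq(np.c_[Q[:,:2]-Q[:,:2].mean(0),np.ones(len(Q))],Q[:,2],rcond=None)[0])
im,d=bot.read_camera("top");P=cloud("top",d).reshape(-1,3)
Q=P[(P[:,2]>.06)&(P[:,2]<.075)&(abs(P[:,0]-.65)<.1)&(abs(P[:,1]+.26)<.1)];print(cv2.minEnclosingCircle(Q[:,:2].astype(np.float32)*1000),np.percentile(Q[:,2],[2,50,98]))
D=P[(P[:,0]>.55)&(P[:,0]<.7)&(P[:,1]>.15)&(P[:,1]<.3)&(P[:,2]>.1)&(P[:,2]<.12)];print("dial",cv2.minAreaRect(D[:,:2].astype(np.float32)*1000))
go(.629,.2365,.19,np.radians(72+90))
E
```

```text
t: 40.5
eef_pos: [0.6528, -0.2607, 0.2496]
tool_rot: [0.0, 1.0, -0.001, 0.0]
contact_force: [-1.0, 1.1, 1.8]
gripper_width: 0.295
grasp_force: 109.0
t: 41.42
eef_pos: [0.6537, -0.261, 0.3617]
tool_rot: [0.001, 1.0, -0.001, 0.003]
contact_force: [-1.1, 0.4, -0.5]
gripper_width: 0.702
grasp_force: 0.0
19209 [ 0.65762036 -0.26034636  0.06761192] [-9.09766239e-06 -3.72264879e-04  6.76119248e-02]
((652.5980224609375, -261.9846496582031), 74.1593246459961) [0.06203409 0.06643447 0.07101131]
dial ((630.4619140625, 235.97811889648438), (40.39061737060547, 13.417303085327148), 70.4248275756836)
grasp [ 0.6523 -0.2606  0.2026] shift [-0.0239 -0.4971  0.0127] turn -72.07075395202247 q7 -1.35 t 41.5167
```

Lid is seated and level at 67 mm. Now the dial: pointer at about 72°, which is the first mark, so four clicks clockwise are needed. I'll arrive with q7 high so the wrist has room for the 120°.

```bash
python3 -m pendant '[[0.05,-0.0018,-0.0382,0,0],[0.05,-0.0018,-0.0382,0,0],[0.05,-0.0018,-0.0382,0,0],[0.05,-0.0018,-0.0382,0,0],[0.05,-0.0018,-0.0382,0,0],[0.05,-0.0018,-0.0382,0,0],[0.05,-0.0018,-0.0382,0,0],[0.05,-0.0018,-0.0382,0,0],[0.05,-0.0018,-0.0382,0,0],[0.05,-0.0018,-0.0382,0,0],[0.05,-0.0018,-0.0382,0,0],[0.05,-0.0018,-0.0382,0,0]]'
python3 -m pendant '[[0.05,-0.0018,-0.0382,0,0],[0.05,0,0,0,-7],[0.05,0,0,0,-7],[0.05,0,0,0,-7],[0.05,0,0,0,-7],[0.05,0,0,0,-7],[0.05,0,0,0,-7],[0.05,0,0,0,-7],[0.05,0,0,0,-7],[0.05,0,0,0,-7],[0.05,0,0,0,-7],[0.05,0,0,0,-7]]'
python3 -m pendant '[[0.05,0,0,0,-7],[0.05,0,0,0,-7],[0.05,0,0,0,-7],[0.05,0,0,0,-7],[0.05,0,0,0,-7],[0.05,0,0,0,-7],[0.05,0,0,0,-7],[0.05,0,0,0,-7],[0.05,0,0,0,-7],[0.05,0,0,0,-7],[0.05,0,0,0,-7],[0.05,0,0,0,-7]]'
python3 -m pendant '[[0.05,0,0,0,-7],[0.05,0,0,0,-7],[0.05,0,0,0,-7],[0.05,0,0,0,-7],[0.05,0,0,0,-7],[0.05,0,0,0,-7],[0.05,0,0,0,-7],[0.05,0,0,0,-7],[0.05,0,0,0,-7],[0.05,0,0,0,-7],[0.05,0,0,0,-7],[0.05,0,0,0,-7]]'
python3 -m pendant '[[0.05,0,0,0,-7],[0.05,0,0,0,0],[0.05,0,0,0,0]]'
python3 - <<'E'
from h import *
m=bot.camera_model("wrist");im,d=bot.read_camera("wrist");cv2.imwrite("pics/w9.png",im);P=cloud("wrist",d,m)
D=P[(d>0)&(abs(P[...,0]-.63)<.04)&(abs(P[...,1]-.236)<.04)&(P[...,2]>.106)&(P[...,2]<.122)]
r=cv2.minAreaRect(D[:,:2].astype(np.float32)*1000);print("dial",len(D),r)
for k in bot.pinpoint("dial_grip","wrist"):
    u,v=map(int,k["at"]);print(k["score"],(u,v),P[v,u])
go(.630,.2365,.102,np.radians(162))
E
```

```text
t: 42.52
eef_pos: [0.6308, 0.1993, 0.3561]
tool_rot: [0.001, 1.0, -0.001, -0.002]
contact_force: [0.8, 0.4, 0.3]
gripper_width: 0.585
grasp_force: 0.0
t: 43.52
eef_pos: [0.6295, 0.2357, 0.3559]
tool_rot: [-0.001, 0.781, 0.625, -0.002]
contact_force: [0.4, -0.4, 0.1]
gripper_width: 0.583
grasp_force: 0.0
t: 44.52
eef_pos: [0.6295, 0.2356, 0.356]
tool_rot: [-0.002, 0.162, 0.987, -0.001]
contact_force: [0.4, -0.9, 0.1]
gripper_width: 0.579
grasp_force: 0.0
t: 45.52
eef_pos: [0.6296, 0.2356, 0.3561]
tool_rot: [-0.001, -0.54, 0.842, 0.001]
contact_force: [0.7, -0.1, -0.6]
gripper_width: 0.586
grasp_force: 0.0
t: 45.77
eef_pos: [0.6297, 0.2357, 0.3565]
tool_rot: [-0.001, -0.586, 0.81, 0.001]
contact_force: [-0.2, -0.7, 0.7]
gripper_width: 0.583
grasp_force: 0.0
dial 920 ((630.2557983398438, 237.15391540527344), (40.27051544189453, 13.015033721923828), 69.98509979248047)
0.88 (282, 217) [0.62900111 0.23193168 0.1138267 ]
0.27 (426, 198) [0.50989381 0.27134772 0.06457379]
grasp [0.6296 0.2358 0.2023] shift [-0.0008 -0.0003  0.1003] turn -0.239530463927494 q7 1.81 t 45.8667
```

View pics/w9.png

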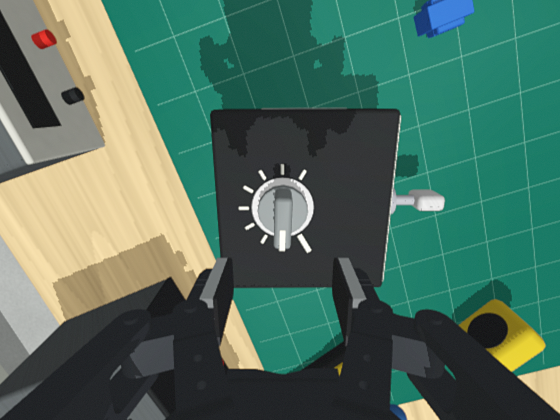

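The dial's white pointer is at (282,240). The long mark is at (304,243), so it is on the first short mark, and the fifth is at (248,189), 120° further clockwise.

```bash
python3 -m pendant '[[0.05,-0.0005,0.0,0.04,0],[0.05,0,0,0.03,0],[0.05,0,0,0.028,1],[0.05,0,0,0,0],[0.0,0,0,0,0],[0.0,0,0,0,0],[0.0,0,0,0,0],[0.0,0,0,0,0],[0.0,0,0,0,0],[0.0,0,0,0,0]]' 60
python3 -m pendant '[[0.0,0,0,0,6],[0.0,0,0,0,6],[0.0,0,0,0,6],[0.0,0,0,0,6],[0.0,0,0,0,6],[0.0,0,0,0,0]]'
```

```text
t: 46.7
eef_pos: [0.6297, 0.2376, 0.263]
tool_rot: [0.001, -0.581, 0.814, 0.0]
contact_force: [-5.0, -0.1, 6.6]
gripper_width: 0.14
grasp_force: 59.8
t: 47.2
eef_pos: [0.6298, 0.2375, 0.2629]
tool_rot: [0.001, -0.348, 0.937, 0.0]
contact_force: [-4.2, -1.1, 7.5]
gripper_width: 0.139
grasp_force: 60.0
```

```bash
python3 -m pendant '[[0.0,0,0,0,6],[0.0,0,0,0,6],[0.0,0,0,0,6],[0.0,0,0,0,6],[0.0,0,0,0,6],[0.0,0,0,0,6],[0.0,0,0,0,6],[0.0,0,0,0,6],[0.0,0,0,0,6],[0.0,0,0,0,6],[0.0,0,0,0,0]]'
python3 -m pendant '[[0.0,0,0,0,6],[0.0,0,0,0,6],[0.0,0,0,0,6],[0.0,0,0,0,6],[0.0,0,0,0,6],[0.0,0,0,0,0],[0.0,0,0,0,0]]'
```

```text
t: 48.12
eef_pos: [0.6298, 0.2373, 0.2629]
tool_rot: [0.001, 0.167, 0.986, 0.0]
contact_force: [-4.5, -2.8, 10.4]
gripper_width: 0.141
grasp_force: 60.3
t: 48.7
eef_pos: [0.6297, 0.2372, 0.2629]
tool_rot: [0.001, 0.414, 0.91, 0.0]
contact_force: [-5.3, -2.7, 11.1]
gripper_width: 0.135
grasp_force: 60.4
```

Now release, rise and check the dial.

```bash
python3 -m pendant '[[0.05,0,0,0,0],[0.05,0,0,0,0],[0.05,0,0,0,0],[0.05,0,0,0,0],[0.05,0,0,-0.03,0],[0.05,0,0,-0.04,0],[0.05,0,0,-0.03,0],[0.05,0,0,0,0],[0.05,0,0,0,0]]'
python3 - <<'E'
from h import *
m=bot.camera_model("wrist");im,d=bot.read_camera("wrist");cv2.imwrite("pics/w10.png",im);P=cloud("wrist",d,m)
D=P[(d>0)&(abs(P[...,0]-.63)<.04)&(abs(P[...,1]-.236)<.04)&(P[...,2]>.106)&(P[...,2]<.122)]
print("dial",len(D),cv2.minAreaRect(D[:,:2].astype(np.float32)*1000))
go(.508,.2768,.17,np.radians(72))
E
```

```text
t: 49.45
eef_pos: [0.6306, 0.2369, 0.3625]
tool_rot: [0.001, 0.415, 0.91, 0.002]
contact_force: [-0.2, -0.7, -0.9]
gripper_width: 0.589
grasp_force: 0.0
dial 885 ((630.5275268554688, 237.8541717529297), (12.844682693481445, 40.98222732543945), 41.29073715209961)
grasp [0.6303 0.2364 0.2055] shift [ 0.1107 -0.066   0.0354] turn -31.06618713179533 q7 -0.09 t 49.5
```

View pics/w10.png

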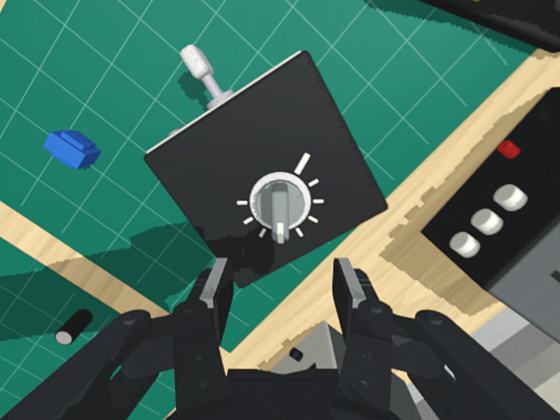

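The pointer is at (280,238). Counting clockwise from the long mark at (302,162): 1 (313,183), 2 (318,201), 3 (313,221), 4 (300,234), 5 at the pointer. The dial is right. Now the last pull.

```bash
python3 -m pendant '[[0.05,0.0277,-0.0165,0,0],[0.05,0.0277,-0.0165,0,0],[0.05,0.0277,-0.0165,0,0],[0.05,0.0277,-0.0165,0,0],[0.05,0,0,0,-6.2],[0.05,0,0,0,-6.2],[0.05,0,0,0,-6.2],[0.05,0,0,0,-6.2],[0.05,0,0,0.035,-6.2],[0.05,0,0,0,0],[0.05,0,0,0,0]]'
python3 - <<'E'
from h import *
go(.508,.2768,.05,np.radians(72));print(tool()[1].round(2))
E
```

```text
t: 50.42
eef_pos: [0.5069, 0.2757, 0.3226]
tool_rot: [-0.003, 0.158, 0.987, -0.002]
contact_force: [-0.2, 1.0, -0.4]
gripper_width: 0.59
grasp_force: 0.0
grasp [0.506  0.2753 0.1676] shift [-0.002   0.0025  0.1176] turn -0.23452204977259328 q7 0.2 t 50.4167
[[-0.95  0.31 -0.01]
 [ 0.31  0.95 -0.  ]
 [ 0.   -0.   -1.  ]]
```

```bash
python3 -m pendant '[[0.05,-0.001,0.001,0.04,0],[0.05,0,0.0005,0.04,0],[0.05,0,0,0.035,0],[0.05,0,0,0,0],[0.01,0,0,0,0],[0.01,0,0,0,0],[0.01,0,0,0,0],[0.01,0,0,0,0],[0.01,0,0,0,0],[0.01,0,0,0,0]]' 60
python3 -m pendant '[[0.01,0.008,0,0,0],[0.01,0.008,0,0,0],[0.01,0.008,0,0,0],[0.01,0.006,0,0,0],[0.01,0.003,0,0,0],[0.01,0.001,0,0,0],[0.01,0,0,0,0],[0.01,0,0,0,0]]'
```

```text
t: 51.25
eef_pos: [0.5093, 0.2771, 0.213]
tool_rot: [0.001, 0.158, 0.987, -0.001]
contact_force: [-5.0, -7.1, 7.8]
gripper_width: 0.152
grasp_force: 59.0
t: 51.92
eef_pos: [0.4807, 0.2861, 0.213]
tool_rot: [0.004, 0.159, 0.987, -0.001]
contact_force: [8.5, -8.5, 1.5]
gripper_width: 0.149
grasp_force: 58.5
```

```bash
python3 -m pendant '[[0.01,0.0015,0,0,0],[0.01,0.0015,0,0,0],[0.01,0,0,0,0],[0.01,0,0,0,0]]'
python3 -m pendant '[[0.01,0.001,0,0,0],[0.01,0,0,0,0],[0.01,0,0,0,0]]'
```

```text
t: 52.25
eef_pos: [0.4792, 0.2865, 0.213]
tool_rot: [0.005, 0.16, 0.987, -0.001]
contact_force: [12.8, -8.8, -1.0]
gripper_width: 0.149
grasp_force: 58.6
t: 52.5
eef_pos: [0.479, 0.2865, 0.213]
tool_rot: [0.006, 0.16, 0.987, -0.001]
contact_force: [15.7, -10.3, -2.4]
gripper_width: 0.149
grasp_force: 58.5
```

Force climbs with no further travel, so it is at the stop. Holding.

```bash
python3 -m pendant '[[0.01,0.001,0,0,0],[0.01,0,0,0,0],[0.01,0,0,0,0],[0.01,0,0,0,0],[0.01,0,0,0,0],[0.01,0,0,0,0],[0.01,0,0,0,0],[0.01,0,0,0,0],[0.01,0,0,0,0],[0.01,0,0,0,0],[0.01,0,0,0,0],[0.01,0,0,0,0]]'
python3 -m pendant '[[0.01,0,0,0,0],[0.01,0,0,0,0],[0.01,0,0,0,0],[0.01,0,0,0,0],[0.01,0,0,0,0],[0.01,0,0,0,0],[0.01,0,0,0,0],[0.01,0,0,0,0],[0.01,0,0,0,0],[0.01,0,0,0,0],[0.01,0,0,0,0],[0.01,0,0,0,0]]'
python3 -m pendant '[[0.01,0,0,0,0],[0.01,0,0,0,0],[0.01,0,0,0,0],[0.01,0,0,0,0]]'
```

```text
t: 53.5
eef_pos: [0.4788, 0.2865, 0.2131]
tool_rot: [0.006, 0.161, 0.987, -0.001]
contact_force: [18.5, -10.1, -3.8]
gripper_width: 0.15
grasp_force: 58.6
t: 54.5
eef_pos: [0.4788, 0.2865, 0.2131]
tool_rot: [0.006, 0.161, 0.987, -0.001]
contact_force: [18.1, -10.0, -3.9]
gripper_width: 0.154
grasp_force: 58.6
t: 54.83
eef_pos: [0.4788, 0.2865, 0.2131]
tool_rot: [0.006, 0.161, 0.987, -0.001]
contact_force: [18.4, -10.2, -3.4]
gripper_width: 0.151
grasp_force: 58.6
```

```bash
python3 -m pendant '[[0.01,-0.012,0,0,0],[0.01,-0.012,0,0,0],[0.01,-0.007,0,0,0],[0.01,0,0,0,0],[0.05,0,0,0,0],[0.05,0,0,0,0],[0.05,0,0,0,0],[0.05,0,0,0,0],[0.05,0,0,-0.04,0],[0.05,0,0,-0.04,0],[0.05,0,0,-0.04,0],[0.05,0,0,-0.04,0]]'
python3 -m pendant '[[0.05,0,0,-0.04,0],[0.05,0,0,0,0],[0.05,0,0,0,0],[0.05,0,0,0,0]]'
python3 - <<'E'
from h import *
m=bot.camera_model("wrist");im,d=bot.read_camera("wrist");P=cloud("wrist",d,m);Q=P[d>0]
def r(Q):return cv2.minAreaRect(Q[:,:2].astype(np.float32)*1000)
Q=Q[(Q[:,0]<.522)&(Q[:,0]>.45)&(Q[:,1]>.24)&(Q[:,1]<.32)&(Q[:,2]>.055)&(Q[:,2]<.072)];print("knob",len(Q),r(Q) if len(Q) else "")
im,d=bot.read_camera("side");cv2.imwrite("pics/s9.png",im);im,d=bot.read_camera("top");P=cloud("top",d).reshape(-1,3)
D=P[(P[:,0]>.55)&(P[:,0]<.7)&(P[:,1]>.15)&(P[:,1]<.3)&(P[:,2]>.1)&(P[:,2]<.12)];print("dial",len(D),r(D) if len(D) else "")
Q=P[(P[:,2]>.06)&(P[:,2]<.075)&(abs(P[:,0]-.65)<.1)&(abs(P[:,1]+.26)<.1)];print("lid",np.percentile(Q[:,2],[5,50,95]))
E
```

```text
t: 55.83
eef_pos: [0.5006, 0.281, 0.3722]
tool_rot: [-0.0, 0.156, 0.988, 0.0]
contact_force: [0.2, 0.6, -0.3]
gripper_width: 0.586
grasp_force: 0.0
t: 56.17
eef_pos: [0.501, 0.2805, 0.41]
tool_rot: [0.0, 0.157, 0.988, -0.0]
contact_force: [-0.5, 0.1, -1.3]
gripper_width: 0.589
grasp_force: 0.0
knob 309 ((507.9896240234375, 277.6206359863281), (13.797062873840332, 28.97332191467285), 72.11553192138672)
dial 94 ((629.9527587890625, 236.177490234375), (14.368712425231934, 38.24518966674805), 43.273746490478516)
lid [0.06270905 0.06656418 0.07011416]
```

View pics/s9.png

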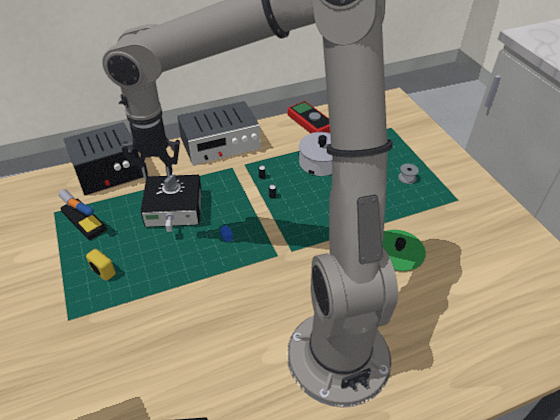

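The final view shows the lid on the pot at (318,150), no transformers left on the bench, and the caps and blue decoy in place. The knob measures home and the dial still reads the fifth mark.

```bash
python3 -c "
from station import bot
print(bot.hand_in())"
```

```text
the job is handed in; nothing more can be done
None
```

The job is done in the order asked and handed in at about 56 s of the 210 s: pot stopped, all three transformers present loaded, lid back on and level, dial on the fifth mark, pot restarted, and nothing else on the bench disturbed; the hand-in gave no verdict.

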